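# Scrub out the tilted pickling beaker with the bottle brush

### The job

Take the bottle brush out of its wooden pot and scrub out the steel beaker that leans in the wooden stand: go down along the leaning beaker until you feel the bristles press on the sieve plate inside (about 6 N, never more than 20 N), draw the brush up until about half of its bristle head shows above the rim, and repeat, so that it presses on the plate three times in all with a draw up in between. Then stand the brush upright, bristles down, in its pot again and let go; leave the glass beaker in front of the lamp, the white powder jar and the small flux cup where they are.

Things in the scene. Friction and masses are not known exactly. Their poses are not given: they have to be found in the camera images.
- stand: Fixed wooden stand, base 134 x 112 x 14 mm, that holds a leaning steel beaker between two cheeks (outside width 86 mm; highest point 148 mm). Origin on the worktop under the base, 2 mm in front of the base's centre; x points to the back, z up. The beaker leans 26 degrees (0.45 rad) from vertical, its mouth towards the stand's -x.
- mouth (a point): Centre of the beaker's rim plane; z points out of the mouth along the beaker's axis (26 degrees from vertical). The beaker is round, 115 mm long, inside diameter 54 mm from mouth to bottom, wall 3 mm, rim 63 mm across; the mouth is about 135 mm above the worktop.
- beaker_bottom: Inner bottom of the beaker, 111 mm below the mouth; origin at its centre, z towards the mouth. It carries a flat brass sieve plate (52 mm across, square to the beaker's axis) whose height differs each time and is not reported: its top lies 6 to 30 mm above this origin, 81 to 105 mm below the mouth. Pressed with under 25 N it does not move. A press on the plate counts as one on this body.
- brush: Bottle brush, 230 mm long, 0.1 kg, standing in its pot. Origin: centre of the bristles' lower end; z along the brush to the handle. Bristle head 45 mm long, 45 mm across, firm core 38 mm; then wire 5 mm thick. Under pressure the head yields along the wire like a spring, about 1.2 N per mm after the first 2 N, 12 mm at most; the origin stays with the handle (shows the unpressed end).
- pot: Fixed wooden brush pot, round, 62 mm high, 64 mm across at the foot, 60 mm at the rim; inside 50 to 52 mm wide, floor 6 mm thick. Origin at the centre of its underside. Between pot and stand the fixed head of a magnifier lamp hangs low over the worktop (x 0.53 to 0.70 m, y about -0.10 to 0.08 m): the way round it is on the robot's side.
- pot_floor (a point): Centre of the pot's inner floor, 6 mm above the worktop, 56 mm below the rim.
- goblet: Clear glass beaker, 76 mm across, 65 mm high, standing loose in front of the lamp head; origin at the centre of its underside. To be left alone.
- powder_jar: White plastic jar, 60 mm across, 119 mm high, standing loose; origin at the centre of its underside. To be left alone.
- flux_cup: Small dark cup, 28 mm across, 17 mm high, standing loose; origin at the centre of its underside. To be left alone.
- handle (a point): Middle of the brush's handle, 182.5 mm above the bristles' lower end. Square wooden handle, 14 x 14 mm (sides along x and y, axes as the brush), from 145 to 220 mm above that end; below it a 12 mm ferrule (133 to 145 mm), above it a thin wire loop to 231 mm.
Mind the look-alikes: they are no part of the job. Of the things that look like the brush, the middle-sized one is meant.

How it is judged:
By the outcome, as a careful person would: the job done as asked, in the order asked, and still so for the second after the job is handed in, with the robot touching nothing.
It also fails if it takes over 72 s, if anything falls off the work surface, if the arm or the gripper's body presses on something with over 40 N, if the wrist force passes 120 N, or if a joint passes its speed limit or range.

### The arm

A 6-joint arm with a two-finger parallel gripper is mounted at the origin on a cart in front of the work surface, level with it; the furniture and walls round the work are solid. World frame = base frame: x ahead of the robot, y to its left, z up, the work surface at z = 0. Lengths are in m, angles in rad, forces in N, time in s.
With the tool pointing down it reaches from about 0.35 to 0.725 m from the base axis. Payload 4.3 kg.
Tool frame: the origin (TCP) lies midway between the tips of the shut fingers; the grasp point (between the pads) lies 19 mm behind it (arm.grasp_offset is the distance from the TCP to the grasp point, in m); z points along the fingers, y is the line along which they close (so a half turn about z gives the same grasp; the last joint's range is limited). The gripper opens to 85 mm and grips with 20 to 120 N. Pads are 22 mm wide; open, the fingers measure 114 mm over their backs; the gripper's body (76 mm by 85 mm) begins 54 mm behind the grasp point. The pads swing forward as they close: fully open they stand 13 mm farther back than shut.
Start: joints at [-0.11, 0.377, 0.081, 1.274, 0, 1.46], TCP at [0.575, 0, 0.231] pointing down, gripper open.
Joint ranges: [-2.72, 2.72], [-0.84, 1.66], [-1.02, 1.22], [-1.77, 2.12], [-1.37, 1.28], [-3.14, 3.14]. Speed limits (rad/s): [2.57, 2.57, 3.14, 3.14, 3.14, 3.14].

### API

Orientations are given as a unit quaternion [w, x, y, z].
In Python, from workcell import arm gives the robot as it stands. The module is installed in compiled form; this text tells all that it offers.
- The arm moves only by the tool apply_moves, never from a script. Its argument "commands" is a list that holds one entry, the list of rows, each a list of 7 numbers: the shift along the tool's x, y, z in m, then the turn, a rotation vector about the tool's x, y, z in rad, then the finger opening in m, from 0 to 0.0854. A call has exactly 8 rows; each row is the pose to reach, as a shift and turn from the pose commanded when the call began, along the tool's axes at that moment; what a row does not reach only later rows make up. A row lasts 1/8 s, in which the tool goes at most 62.5 mm and 10.7 degrees, less where a joint would pass 70% of its speed; a pose out of reach is approached as far as the arm can. A call with a gripper value outside its range is refused whole. The fingers move at their own pace and stop on an object; "newtons" is the grip in N (left out, the last holds). Time passes only in rows, so rows that repeat a pose let the fingers close, or fill a call up. It gives the time, the measured TCP pose, the force, the opening and the grip force at its end, in the units of the state.
- arm.get_obs(): the state, without advancing time (a new reading comes with each control period).
- arm.get_image(name): name is "scene" or "side" or "wrist"; returns a dict with "img" (400x640x3 uint8, red, green, blue), "fovy" (degrees; the focal length in pixels is half the picture's height over the tangent of half this angle, whatever the lens; pixels are square), "cx", "cy" (the principal point, pixels), "rvec" (rotation vector, rad) and "tvec" (3), from world to camera coordinates, as OpenCV has them. Camera axes: x right, y down, z forward; pixel columns grow to the right and rows downward; lengths in m; the calibration is good to about 2 mm. A picture is of the moment at which its call begins. There is no depth.
- arm.sign_off(): hands the job in; it is judged then, once.
The state is a dict: "clock": time; "q": joint angles; "dq": joint speeds; "joint_torque": joint torques, N m; "tcp_pos": TCP position; "ee_rot": TCP orientation; "wrist_force": force on the tool from outside, world axes, zero at the start; "ft_torque": the same for the moment, N m; "opening": opening from 0.0 (shut) to 1.0 (fully open); "grip_force": force on a finger pad.
Only numpy, scipy, OpenCV 4.12 (cv2) and the standard library are available. Lean on these libraries where they do the work, as an engineer would, in place of code of your own. Each camera call takes 0.05 s, during which the arm holds its last target. There are 200 camera calls.

## Working session

There is one attempt and no reset: what is moved stays moved. The work goes in short steps, Python scripts to look and compute and a tool call to move; the robot and the scene stay as the last step left them, time stands still between calls to the robot, and variables do not carry over. Pictures are saved under pics/ and viewed, at most 10 in all, crops included, and the job is handed in when it is done.

Besides the shell and the picture viewer there is one more tool, called after "Call:" in YAML: its name, and indented under it one key for each argument. apply_moves: Moves the arm, as the interface text tells. Its arguments: {"type":"object","properties":{"commands":{"type":"array"},"newtons":{"type":"number"}},"required":["commands"]}

```bash
mkdir -p pics; cat > h.py <<'E'
import numpy as np, cv2, pickle
from scipy.spatial.transform import Rotation as R
from workcell import arm
def cam(n,save=None):
    d=arm.get_image(n)
    if save: cv2.imwrite('pics/'+save+'.png',d['img'][:,:,::-1]); pickle.dump(d,open('pics/'+save+'.pkl','wb'))
    return d
def load(s): return pickle.load(open('pics/'+s+'.pkl','rb'))
def ray(d,u,v):
    f=200/np.tan(np.radians(d['fovy'])/2)
    M=R.from_rotvec(np.ravel(d['rvec'])).as_matrix()
    r=M.T@np.array([(u-d['cx'])/f,(v-d['cy'])/f,1]); return -M.T@np.ravel(d['tvec']), r/np.linalg.norm(r)
def onz(d,u,v,z):
    o,r=ray(d,u,v); return o+r*(z-o[2])/r[2]
def tri(*a):
    A=0;b=0
    rs=[ray(*x) for x in a]
    for o,r in rs:
        P=np.eye(3)-np.outer(r,r); A=A+P; b=b+P@o
    p=np.linalg.solve(A,b); return p,[np.linalg.norm(np.cross(p-o,r)) for o,r in rs]
def proj(d,p):
    f=200/np.tan(np.radians(d['fovy'])/2)
    c=R.from_rotvec(np.ravel(d['rvec'])).as_matrix()@np.array(p)+np.ravel(d['tvec'])
    return c[0]/c[2]*f+d['cx'],c[1]/c[2]*f+d['cy']
E
python3 - <<'E'
from h import *
for n in ['scene','side','wrist']:
    d=cam(n,n+'0'); o,r=ray(d,320,200); print(n,d['fovy'],o.round(3),r.round(3))
o=arm.get_obs(); print({k:np.round(v,3) for k,v in o.items()}, arm.grasp_offset)
E
```

```text
scene 48.80685640008232 [-0.224 -0.587  0.594] [ 0.738  0.514 -0.437]
side 52.964969052598924 [ 0.049 -0.755  0.564] [ 0.525  0.729 -0.439]
wrist 64.63132208988578 [0.575 0.065 0.372] [ 0.001 -0.238 -0.971]
{'clock': np.float64(0.15), 'q': array([-0.11 ,  0.378,  0.08 ,  1.274,  0.   ,  1.461]), 'dq': array([ 0.   , -0.002,  0.003,  0.   ,  0.001,  0.002]), 'joint_torque': array([ 1.0000e-03, -4.6404e+01,  2.7017e+01,  1.4000e-02, -0.0000e+00,
        0.0000e+00]), 'tcp_pos': array([0.575, 0.   , 0.231]), 'ee_rot': array([-0.001,  0.707,  0.707, -0.   ]), 'wrist_force': array([-0.601,  0.413,  1.042]), 'ft_torque': array([-0.022, -0.008, -0.005]), 'grip_force': np.float64(0.0), 'opening': np.float64(1.001)} 0.0187
```

View pics/scene0.png

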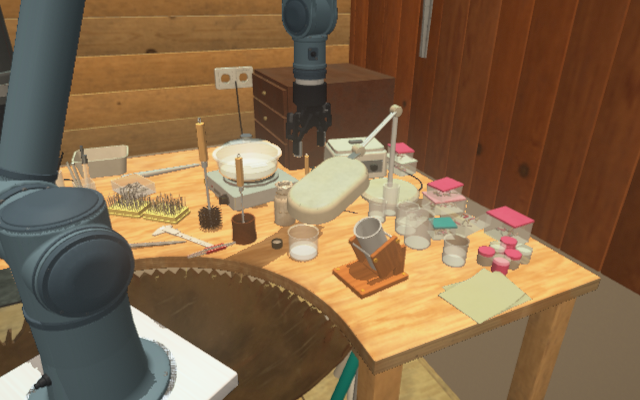

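View pics/side0.png

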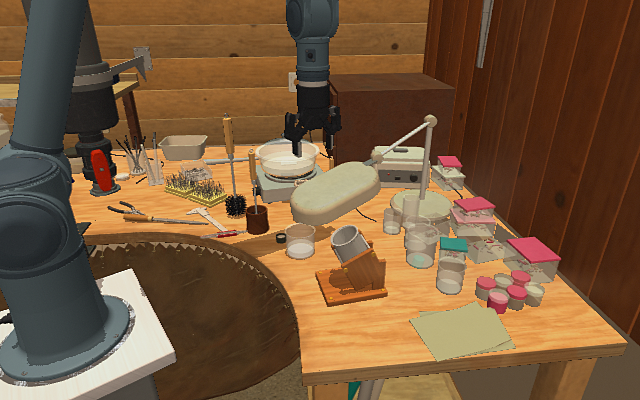

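The candidates are a big brush at scene (203,170), a medium one in the dark pot at (240,200), and a small one behind the lamp at (306,165). The text's "middle-sized, in its pot" points to the one at (240,200). I'll check it in a close crop.

```bash
python3 - <<'E'
from h import *
a=load('scene0')['img'][105:255,180:330,::-1]; b=load('side0')['img'][100:250,205:355,::-1]
c=load('scene0')['img'][200:300,320:420,::-1]; e=load('side0')['img'][215:315,305:405,::-1]
r=lambda x:cv2.resize(x,(400,300) if 0 else (300,300),interpolation=cv2.INTER_CUBIC)
cv2.imwrite('pics/crop1.png',np.vstack([np.hstack([r(a),r(b)]),np.hstack([r(c),r(e)])]))
E
```

```text
(no output)
```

View pics/crop1.png

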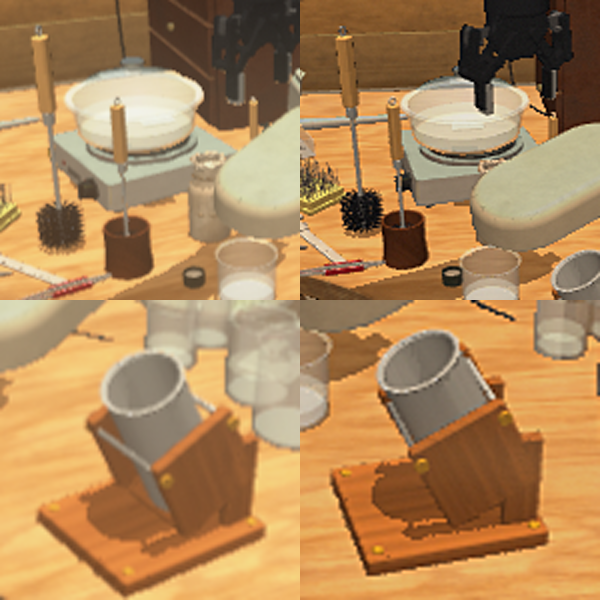

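View pics/wrist0.png

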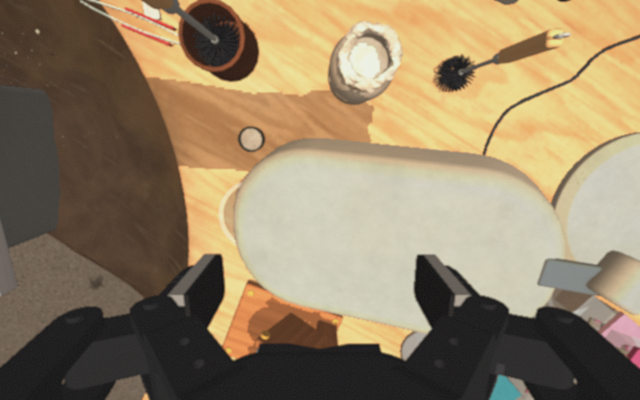

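The crop confirms it: the medium brush has its handle at scene (239,155)-(240,188) and its head in the dark pot, rim at (244,217). The big brush and the small one at wrist (455,70) both lie outside a pot. The mouth is at scene (368,227), side (345,236).

```bash
python3 - <<'E'
from h import *
s=load('scene0');d=load('side0');w=load('wrist0')
S=lambda x,y:(s,180+x/2,105+y/2); D=lambda x,y:(d,205+(x-300)/2,100+y/2)
for n,a,b in [('htop',(118,102),(394,102)),('hbot',(121,165),(398,162)),('potrim',(128,226),(405,217)),('potfoot',(129,270),(405,260)),('jar',(209,160),(492,168)),('flux',(194,270),(452,270))]:
    p,e=tri(S(*a),D(*b)); print(n,p.round(4),np.round(e,4))
S=lambda x,y:(s,320+x/3,200+(y-300)/3); D=lambda x,y:(d,305+(x-300)/3,215+(y-300)/3)
for n,a,b in [('mouth',(144,382),(420,363)),('c1',(38,516),(332,470)),('c2',(125,585),(370,562)),('c3',(265,522),(547,530))]:
    p,e=tri(S(*a),D(*b)); print(n,p.round(4),np.round(e,4)); print(onz(*S(*a),.014).round(4),onz(*D(*b),.014).round(4))
print('wrist potrim',onz(w,213,37,.062),'flux',onz(w,251,138,.017),'jar',onz(w,368,60,.119),'gob edge',onz(w,222,212,.065))
E
```

```text
htop [0.4815 0.1417 0.2259] [0.0001 0.0001]
hbot [0.4817 0.145  0.1416] [0.0006 0.0006]
potrim [0.4842 0.1434 0.0572] [0.0012 0.0012]
potfoot [ 0.4778  0.1411 -0.0062] [0.0003 0.0003]
jar [0.6046 0.1057 0.1145] [0.0007 0.0007]
flux [0.4997 0.0478 0.0154] [0.0008 0.0008]
mouth [ 0.5123 -0.2007  0.1284] [0.0008 0.0008]
[ 0.6949 -0.1046  0.014 ] [ 0.6327 -0.0566  0.014 ]
c1 [ 0.4855 -0.13    0.0035] [0.0027 0.0027]
[ 0.4693 -0.141   0.014 ] [ 0.48   -0.1381  0.014 ]
c2 [ 0.4471 -0.2298  0.0043] [0. 0.]
[ 0.4361 -0.2357  0.014 ] [ 0.4403 -0.2389  0.014 ]
c3 [ 0.5658 -0.282   0.0101] [0.0009 0.0009]
[ 0.5619 -0.2832  0.014 ] [ 0.5612 -0.2865  0.014 ]
wrist potrim [0.48078977 0.13779364 0.062     ] flux [0.5000271  0.04801348 0.017     ] jar [0.61096279 0.10892599 0.119     ] gob edge [ 0.47686834 -0.02275346  0.065     ]
```

```bash
python3 - <<'E'
from h import *
s=load('scene0');d=load('side0')
print(tri((s,200,122),(d,227.5,116)),tri((s,205,168),(d,231.5,158)))
E
```

```text
(array([0.47595976, 0.26260794, 0.29158972]), [np.float64(0.0013114559979079904), np.float64(0.0013114559979079908)]) (array([0.47320867, 0.25987372, 0.17199209]), [np.float64(0.001907637928199091), np.float64(0.0019076379281991738)])
```

Call:
apply_moves:
  commands:
    - [[0.03,-0.02,-0.01,0,0,0,0.0854],[0.06,-0.04,-0.02,0,0,0,0.0854],[0.09,-0.06,-0.03,0,0,0,0.0854],[0.105,-0.075,-0.045,0,0,0,0.0854],[0.11,-0.09,-0.05,0,0,0,0.0854],[0.11,-0.093,-0.05,0,0,0,0.0854],[0.11,-0.093,-0.05,0,0,0,0.0854],[0.11,-0.093,-0.05,0,0,0,0.0854]]

```text
clock: 1.15
tcp_pos: [0.4823, 0.1094, 0.2808]
ee_rot: [-0.0, 0.708, 0.707, -0.0]
wrist_force: [0.7, 0.6, 0.0]
opening: 0.999
grip_force: 0.0
```

```bash
python3 - <<'E'
from h import *
d=cam('wrist','w1');o=arm.get_obs();print(o['clock'],o['tcp_pos'],o['ee_rot'])
for z in (.19,.22,.237): print(proj(d,[.482,.142,z]))
E
```

```text
1.2 [0.48232044 0.1094482  0.28079792] [-1.42125834e-04  7.07462644e-01  7.06750671e-01 -2.76131024e-04]
(np.float64(317.67011419713674), np.float64(167.2870019595145))
(np.float64(317.43354577056203), np.float64(173.74357417531198))
(np.float64(317.2669295088532), np.float64(178.29096852385342))
```

View pics/w1.png

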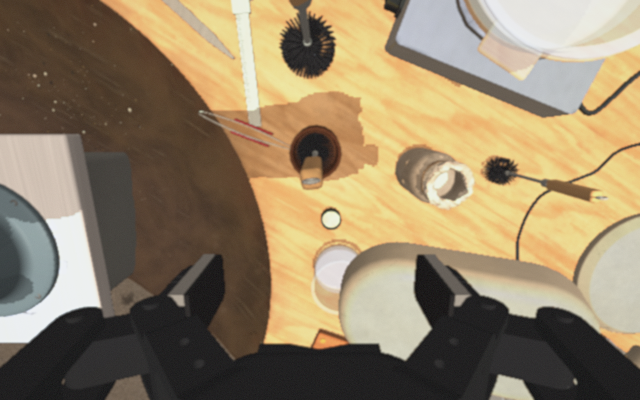

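The wrist view shows the brush handle top at (312,180), pot rim at (315,150), flux cup (331,218) and goblet (335,272). I'll crop it for the handle's yaw and lean.

```bash
python3 - <<'E'
from h import *
d=load('w1'); cv2.imwrite('pics/c2.png',cv2.resize(d['img'][115:200,270:370,::-1],(700,595),interpolation=cv2.INTER_CUBIC))
E
```

```text
(no output)
```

View pics/c2.png

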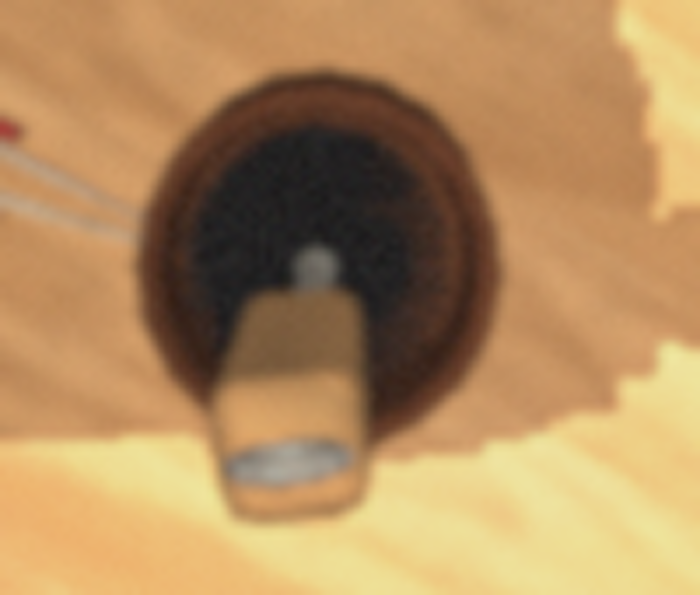

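The handle top centre is at (311.7,181.4) and its sides are within about 4° of the tool axes. The pot rim centre is at (315.7,153).

```bash
python3 - <<'E'
from h import *
d=load('w1');w=load('wrist0');s=load('scene0');sd=load('side0')
print(onz(d,311.7,181.4,.226),onz(d,312,157,.151),onz(d,315.7,153.1,.062))
print(tri((d,311.7,181.4),(s,239,156),(sd,252,151)))
print(tri((d,315.7,153.1),(w,213,37),(s,244,218),(sd,257.5,208.5)))
E
```

```text
[0.47842348 0.13811843 0.226     ] [0.47698503 0.14537106 0.151     ] [0.4791257  0.14027685 0.062     ]
(array([0.47891024, 0.13832468, 0.22739288]), [np.float64(0.00045511768471119573), np.float64(0.0005102685882530378), np.float64(0.0008840922180489949)])
(array([0.48029097, 0.13896984, 0.06005661]), [np.float64(0.0016326649491356013), np.float64(0.0007124435071415109), np.float64(0.0009673083706758299), np.float64(0.0021077409066070697)])
```

Call:
apply_moves:
  commands:
    - [[0.03,-0.004,0,0,0,-0.05,0.0854],[0.03,-0.004,0,0,0,-0.05,0.0854],[0.03,-0.004,0.03,0,0,-0.05,0.0854],[0.03,-0.004,0.06,0,0,-0.05,0.0854],[0.03,-0.004,0.09,0,0,-0.05,0.0854],[0.03,-0.004,0.106,0,0,-0.05,0.0854],[0.03,-0.004,0.106,0,0,-0.05,0.0854],[0.03,-0.004,0.106,0,0,-0.05,0.0854]]

```text
clock: 2.2
tcp_pos: [0.4787, 0.1397, 0.176]
ee_rot: [0.0, 0.689, 0.724, 0.0]
wrist_force: [0.1, 0.2, 0.3]
opening: 1.0
grip_force: 0.0
```

Call:
apply_moves:
  commands:
    - [[0,0,0,0,0,0,0.005],[0,0,0,0,0,0,0.005],[0,0,0,0,0,0,0.005],[0,0,0,0,0,0,0.005],[0,0,0,0,0,0,0.005],[0,0,0,0,0,0,0.005],[0,0,0,0,0,0,0.005],[0,0,0,0,0,0,0.005]]
  newtons: 80

```text
clock: 3.2
tcp_pos: [0.4781, 0.1401, 0.1754]
ee_rot: [0.0, 0.689, 0.725, 0.0]
wrist_force: [0.4, 0.3, 1.6]
opening: 0.151
grip_force: 77.8
```

Call:
apply_moves:
  commands:
    - [[0,0,-0.01,0,0,0,0.005],[0,0,-0.03,0,0,0,0.005],[0,0,-0.055,0,0,0,0.005],[0,0,-0.08,0,0,0,0.005],[0,0,-0.1,0,0,0,0.005],[0,0,-0.115,0,0,0,0.005],[0,0,-0.12,0,0,0,0.005],[0,0,-0.12,0,0,0,0.005]]

```text
clock: 4.2
tcp_pos: [0.4781, 0.14, 0.2954]
ee_rot: [0.0, 0.689, 0.725, 0.0]
wrist_force: [-0.0, -0.7, -0.7]
opening: 0.153
grip_force: 77.9
```

```bash
cat >> h.py <<'E'
def rel(p,Rt):
    o=arm.get_obs(); q=o['ee_rot']; R0=R.from_quat([q[1],q[2],q[3],q[0]])
    print('clock',o['clock'],'tcp',o['tcp_pos'].round(4),'shift',R0.inv().apply(np.array(p)-o['tcp_pos']).round(4),'turn',(R0.inv()*Rt).as_rotvec().round(4))
def tool(z,ref=(1,0,0)):
    """tool frame with z axis given, y axis along ref"""
    z=np.array(z)/np.linalg.norm(z); y=np.array(ref)-np.dot(ref,z)*z; y/=np.linalg.norm(y)
    return R.from_matrix(np.c_[np.cross(y,z),y,z])
E
python3 - <<'E'
from h import *
cam('scene','s2');cam('side','d2');cam('wrist','w2')
yaw=-.384; n=np.array([np.cos(yaw),np.sin(yaw),0])
print(arm.get_obs()['tcp_pos'])
rel([.40,.03,.30],tool([0,0,-1],[1,0,0]))
rel([.39,-.145,.32],tool([0,0,-1],n))
a,b=load('s2')['img'][:,:,::-1],load('d2')['img'][:,:,::-1]
r=lambda x:cv2.resize(x,(400,600),interpolation=cv2.INTER_CUBIC)
cv2.imwrite('pics/c3.png',np.hstack([r(a[70:250,180:300]),r(b[70:250,200:320])]))
E
```

```text
[0.47759177 0.13994073 0.29455627]
clock 4.35 tcp [0.4776 0.1399 0.2946] shift [-0.1059 -0.083  -0.0053] turn [-0.0013  0.0002  0.05  ]
clock 4.35 tcp [0.4776 0.1399 0.2946] shift [-0.2802 -0.1018 -0.0253] turn [-0.0013  0.0005  0.434 ]
```

View pics/c3.png

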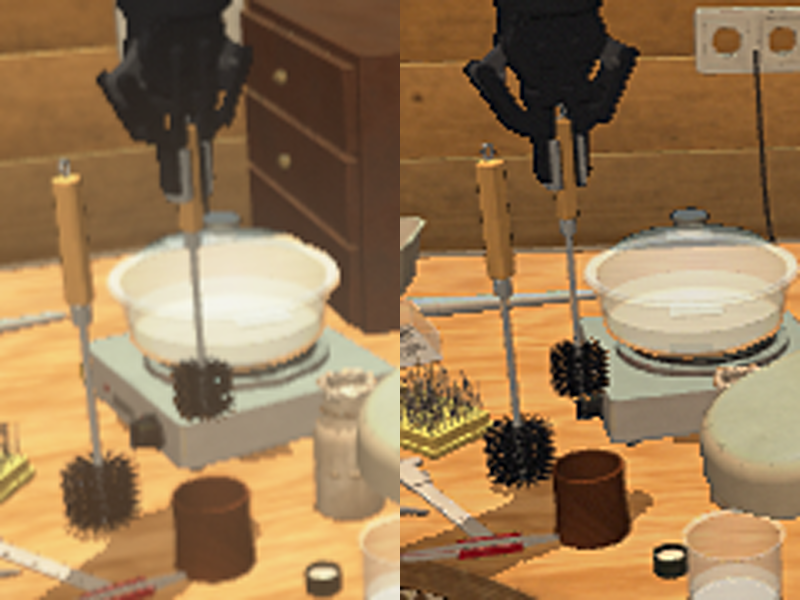

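The brush is held straight, with the head centre at scene crop (203,388) and side crop (180,367). The pot is free, so I'll triangulate the head and the pot, then move round the lamp.

```bash
python3 - <<'E'
from h import *
s=load('s2');d=load('d2');k=.3
S=lambda x,y:(s,180+x*k,70+y*k); D=lambda x,y:(d,200+x*k,70+y*k)
for n,a,b in [('head',(203,388),(180,367)),('pot',(212,492),(192,468)),('ferr',(192,238),(168,227))]: print(n,tri(S(*a),D(*b)))
E
```

```text
head (array([0.48054306, 0.14210203, 0.14563681]), [np.float64(0.0007739453079923784), np.float64(0.0007739453079923591)])
pot (array([0.48595559, 0.14644827, 0.05305453]), [np.float64(0.002014419107936741), np.float64(0.002014419107936771)])
ferr (array([0.47991438, 0.14106135, 0.26183428]), [np.float64(0.001252683807323027), np.float64(0.0012526838073231932)])
```

Call:
apply_moves:
  commands:
    - [[-0.02,-0.025,-0.003,0,0,0,0.005],[-0.05,-0.055,-0.005,0,0,0,0.005],[-0.08,-0.08,-0.01,0,0,0.05,0.005],[-0.115,-0.095,-0.015,0,0,0.12,0.005],[-0.155,-0.1,-0.02,0,0,0.2,0.005],[-0.195,-0.1,-0.025,0,0,0.28,0.005],[-0.235,-0.1,-0.025,0,0,0.36,0.005],[-0.26,-0.1,-0.025,0,0,0.42,0.005]]

```text
clock: 5.35
tcp_pos: [0.3908, -0.1262, 0.3198]
ee_rot: [-0.0, 0.826, 0.563, -0.0]
wrist_force: [0.2, -0.2, -1.4]
opening: 0.148
grip_force: 78.2
```

```bash
python3 - <<'E'
from h import *
d=cam('wrist','w3');o=arm.get_obs();print(o['clock'],o['tcp_pos'],o['ee_rot'],o['q'],o['wrist_force'],o['dq'].round(2)); print(proj(d,[.512,-.2,.132]))
cv2.imwrite('pics/w3.png',d['img'][:,:,::-1])
E
```

```text
5.4 [ 0.39112334 -0.12843191  0.31956748] [ 6.44549935e-04  8.26970351e-01  5.62244143e-01 -1.07052761e-03] [-0.46974315  0.03341423 -0.12562396  1.4116632  -0.00249738  1.47765434] [ 2.22680331 -2.88803283 -1.58606239] [ 0.06 -0.02 -0.02  0.01  0.04 -0.01]
(np.float64(448.0758502249587), np.float64(207.90900070171074))
```

View pics/w3.png

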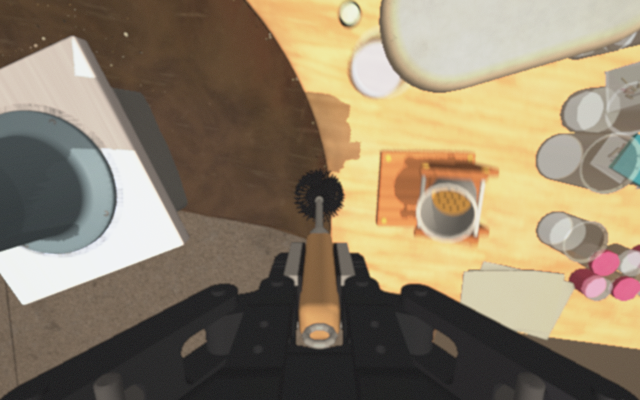

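The brush hangs straight with its head at (318,193). The beaker mouth is at about (447,212), with the brass sieve seen inside at (452,203), and the stand is nearly square to the tool. Next I'll fit the rim and stand edges.

```bash
python3 - <<'E'
from h import *
d=load('w3');s=load('scene0');sd=load('side0')
hsv=cv2.cvtColor(d['img'],cv2.COLOR_RGB2HSV)
m=np.zeros((400,640),np.uint8); m[170:255,400:490]=((hsv[170:255,400:490,1]<75)*255)
m=cv2.morphologyEx(m,cv2.MORPH_OPEN,np.ones((5,5),np.uint8))
cs,_=cv2.findContours(m,0,2); c=max(cs,key=cv2.contourArea); h=cv2.convexHull(c); print('hull',cv2.fitEllipse(h),cv2.boundingRect(c))
for z in(.130,.135):
  for u,v in [(416,212),(480,212),(447,183),(447,242)]: print(z,(u,v),onz(d,u,v,z).round(4))
for i,c in enumerate([(378,152),(376,225),(474,152)]): print(onz(d,*c,.014).round(4))
crop=cv2.resize(d['img'][130:260,360:510,::-1],(690,598),interpolation=cv2.INTER_CUBIC); cv2.imwrite('pics/c4.png',crop)
E
```

```text
hull ((449.7008972167969, 209.6917724609375), (64.39623260498047, 69.09565734863281), 77.7694320678711) (416, 180, 67, 61)
0.13 (416, 212) [ 0.4789 -0.1925  0.13  ]
0.13 (480, 212) [ 0.5437 -0.218   0.13  ]
0.13 (447, 183) [ 0.5188 -0.1738  0.13  ]
0.13 (447, 242) [ 0.5009 -0.2386  0.13  ]
0.135 (416, 212) [ 0.4779 -0.1906  0.135 ]
0.135 (480, 212) [ 0.5417 -0.2157  0.135 ]
0.135 (447, 183) [ 0.5173 -0.1722  0.135 ]
0.135 (447, 242) [ 0.4996 -0.236   0.135 ]
[ 0.4771 -0.1338  0.014 ]
[ 0.4399 -0.2345  0.014 ]
[ 0.602  -0.1828  0.014 ]
```

View pics/c4.png

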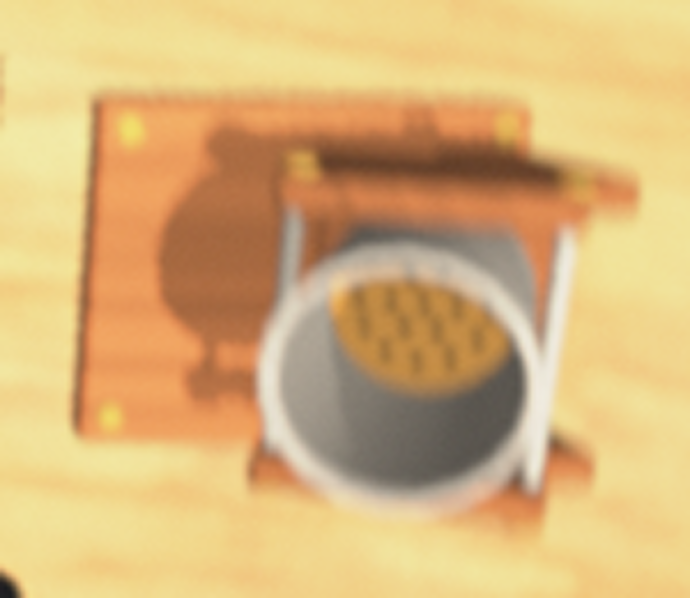

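The rim centre is at wrist (447.4,212.4) and the base corners at (381,150), (376.7,224.6) and (474.8,150.7).

```bash
python3 - <<'E'
from h import *
d=load('w3');s=load('scene0');sd=load('side0')
print(tri((d,447.4,212.4),(s,368,227.3),(sd,345,236)))
m=onz(d,447.4,212.4,.135); print(m)
A,B,C=[onz(d,*c,.014) for c in [(381.1,150.2),(376.7,224.6),(474.8,150.7)]]
print(A,B,C,np.linalg.norm(A-B),np.linalg.norm(A-C))
print('yaws',np.degrees(np.arctan2(*(C-A)[1::-1])),np.degrees(np.arctan2(*(A-B)[1::-1]))-90)
yaw=np.radians(-22); 
# centre of base -> origin, expected mouth lies on axis line
print('base ctr',(B+C)/2)
ax=np.array([-np.sin(.45)*np.cos(yaw),-np.sin(.45)*np.sin(yaw),np.cos(.45)])
M=m
T=tool(-ax,[np.cos(yaw),np.sin(yaw),0])
for dist in (.03,): rel(M+ax*(.169+dist),T)
print(ax,T.as_matrix().round(3))
E
```

```text
(array([ 0.50934731, -0.20383557,  0.13125875]), [np.float64(0.0012269124331028992), np.float64(0.0015958899260580758), np.float64(0.0011022831334905202)])
[ 0.50911241 -0.20334927  0.135     ]
[ 0.48193472 -0.1329838   0.014     ] [ 0.44110635 -0.23426611  0.014     ] [ 0.60348201 -0.18144992  0.014     ] 0.10920193635417834 0.1308537631867167
yaws -21.739293696626966 -21.955077816907618
base ctr [ 0.52229418 -0.20785802  0.014     ]
clock 5.4 tcp [ 0.3911 -0.1284  0.3196] shift [-0.0256  0.0507  0.0054] turn [-0.4501  0.0008  0.0078]
[-0.40329302  0.16294096  0.9004471 ] [[ 0.375  0.835  0.403]
 [ 0.927 -0.337 -0.163]
 [-0.     0.435 -0.9  ]]
```

Call:
apply_moves:
  commands:
    - [[-0.005,0,-0.01,-0.1,0,0.008,0.005],[-0.01,0.01,-0.01,-0.2,0,0.008,0.005],[-0.015,0.02,-0.01,-0.3,0,0.008,0.005],[-0.02,0.03,-0.005,-0.4,0,0.008,0.005],[-0.025,0.04,0,-0.45,0,0.008,0.005],[-0.025,0.05,0.005,-0.45,0,0.008,0.005],[-0.025,0.05,0.005,-0.45,0,0.008,0.005],[-0.025,0.05,0.005,-0.45,0,0.008,0.005]]

```text
clock: 6.4
tcp_pos: [0.4291, -0.1659, 0.3153]
ee_rot: [0.184, 0.806, 0.548, 0.126]
wrist_force: [-0.6, -0.3, -1.0]
opening: 0.153
grip_force: 78.4
```

```bash
python3 - <<'E'
from h import *
a=cam('scene','s5')['img'][:,:,::-1];b=cam('side','d5')['img'][:,:,::-1];o=arm.get_obs()
yaw=np.radians(-22);ax=np.array([-np.sin(.45)*np.cos(yaw),-np.sin(.45)*np.sin(yaw),np.cos(.45)])
M=np.array([.5093,-.2035,.134]);print(o['wrist_force'],o['q'].round(2))
rel(M+ax*.199,tool(-ax,[np.cos(yaw),np.sin(yaw),0]))
r=lambda x:cv2.resize(x,(400,600),interpolation=cv2.INTER_CUBIC)
cv2.imwrite('pics/c5.png',np.hstack([r(a[120:300,310:430]),r(b[120:300,290:410])]))
E
```

```text
[ 0.66956944 -0.16957409 -1.06868848] [-0.56 -0.26 -0.5   0.89  0.08  1.4 ]
clock 6.5 tcp [ 0.4291 -0.166   0.3155] shift [-0.0047  0.0007  0.0029] turn [-0.0003 -0.0046  0.0052]
```

View pics/c5.png

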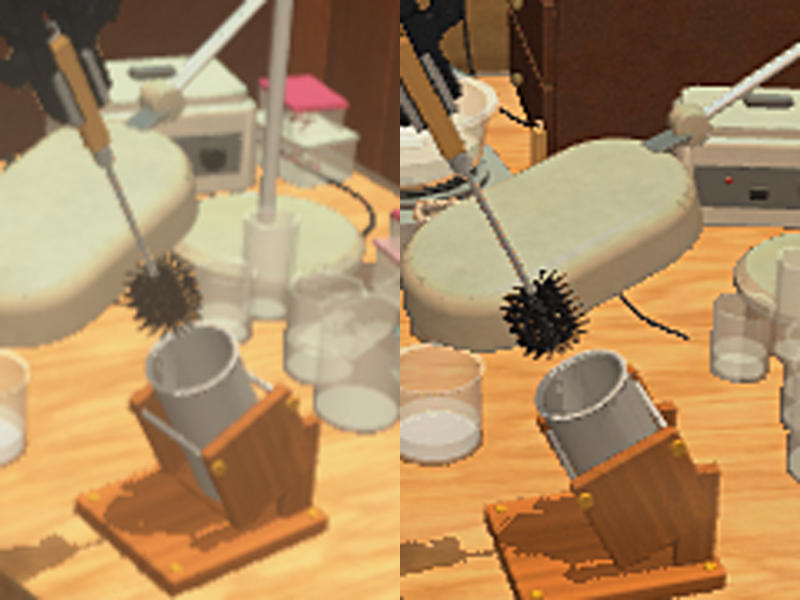

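The head sits just above the mouth, seemingly slightly off to the left. I'll measure head against mouth in the same views, where calibration bias cancels.

```bash
python3 - <<'E'
from h import *
s=load('s5');d=load('d5');k=.3
S=lambda x,y:(s,310+x*k,120+y*k); D=lambda x,y:(d,290+x*k,120+y*k)
P={n:tri(S(*a),D(*b)) for n,a,b in [('head',(165,294),(144,313)),('mouth',(194,363),(185,386)),('ferr',(103,157),(61,163))]}
for n in P: print(n,P[n][0].round(4),np.round(P[n][1],4))
q=arm.get_obs()['ee_rot'];R0=R.from_quat([q[1],q[2],q[3],q[0]])
print('mouth-head tool',R0.inv().apply(P['mouth'][0]-P['head'][0]),'head-ferr',R0.inv().apply(P['head'][0]-P['ferr'][0]))
print('head-tcp',R0.inv().apply(P['head'][0]-arm.get_obs()['tcp_pos']))
E
```

```text
head [ 0.4884 -0.1906  0.1826] [0.0003 0.0003]
mouth [ 0.5142 -0.2     0.1256] [0.0011 0.0011]
ferr [ 0.4438 -0.1703  0.2836] [0.0008 0.0008]
mouth-head tool [ 6.40786264e-04 -2.76181711e-05  6.32350948e-02] head-ferr [-0.00265659  0.00020327  0.11228817]
head-tcp [-1.25246311e-03  7.38218106e-05  1.47638986e-01]
```

Call:
apply_moves:
  commands:
    - [[-0.002,0,0.005,0,0,0,0.005],[-0.002,0,0.015,0,0,0,0.005],[-0.002,0,0.03,0,0,0,0.005],[-0.002,0,0.045,0,0,0,0.005],[-0.002,0,0.06,0,0,0,0.005],[-0.002,0,0.072,0,0,0,0.005],[-0.002,0,0.08,0,0,0,0.005],[-0.002,0,0.08,0,0,0,0.005]]

```text
clock: 7.5
tcp_pos: [0.4602, -0.1805, 0.2425]
ee_rot: [0.184, 0.807, 0.548, 0.126]
wrist_force: [-0.2, -0.4, -1.5]
opening: 0.15
grip_force: 78.4
```

```bash
cat > st.py <<'E'
from h import *
o=arm.get_obs();q=o['ee_rot'];R0=R.from_quat([q[1],q[2],q[3],q[0]])
yaw=np.radians(-22);ax=np.array([-np.sin(.45)*np.cos(yaw),-np.sin(.45)*np.sin(yaw),np.cos(.45)])
M=np.array([.5093,-.2035,.134])
print(o['clock'].round(2),o['tcp_pos'].round(4),'F tool',R0.inv().apply(o['wrist_force']).round(2),'T tool',R0.inv().apply(o['ft_torque']).round(3),'tip from mouth',np.round((o['tcp_pos']-M)@ax-.169,4),'tool-frame lateral to axis',R0.inv().apply(M-o['tcp_pos']).round(4))
E
python3 st.py
```

```text
Traceback (most recent call last):
  File "st.py", line 5, in <module>
    print(o['clock'].round(2),o['tcp_pos'].round(4),'F tool',R0.inv().apply(o['wrist_force']).round(2),'T tool',R0.inv().apply(o['ft_torque']).round(3),'tip from mouth',np.round((o['tcp_pos']-M)@ax-.169,4),'tool-frame lateral to axis',R0.inv().apply(M-o['tcp_pos']).round(4))
          ^^^^^^^^^^^^^^^^
AttributeError: 'float' object has no attribute 'round'
```

Call:
apply_moves:
  commands:
    - [[0,0,0.005,0,0,0,0.005],[0,0,0.01,0,0,0,0.005],[0,0,0.015,0,0,0,0.005],[0,0,0.02,0,0,0,0.005],[0,0,0.024,0,0,0,0.005],[0,0,0.027,0,0,0,0.005],[0,0,0.028,0,0,0,0.005],[0,0,0.028,0,0,0,0.005]]

```text
clock: 8.5
tcp_pos: [0.4717, -0.1851, 0.2181]
ee_rot: [0.184, 0.807, 0.547, 0.126]
wrist_force: [0.2, 0.1, -0.3]
opening: 0.153
grip_force: 78.4
```

```bash
sed -i "s/o\['clock'\].round(2)/o['clock']/" st.py; python3 st.py
```

```text
8.5 [ 0.4717 -0.1851  0.2181] F tool [ 0.2  -0.01  0.33] T tool [0.525 0.023 0.08 ] tip from mouth -0.0752 tool-frame lateral to axis [-0.0034  0.001   0.0938]
```

Call:
apply_moves:
  commands:
    - [[0,0,0.001,0,0,0,0.005],[0,0,0.002,0,0,0,0.005],[0,0,0.003,0,0,0,0.005],[0,0,0.004,0,0,0,0.005],[0,0,0.005,0,0,0,0.005],[0,0,0.006,0,0,0,0.005],[0,0,0.007,0,0,0,0.005],[0,0,0.007,0,0,0,0.005]]

```text
clock: 9.5
tcp_pos: [0.4745, -0.1861, 0.2116]
ee_rot: [0.184, 0.807, 0.547, 0.126]
wrist_force: [-0.2, -0.4, -2.0]
opening: 0.149
grip_force: 78.4
```

```bash
python3 st.py
```

```text
9.5 [ 0.4745 -0.1861  0.2116] F tool [-0.48 -0.89  1.83] T tool [ 0.49   0.007 -0.001] tip from mouth -0.0822 tool-frame lateral to axis [-0.0034  0.0011  0.0868]
```

Call:
apply_moves:
  commands:
    - [[0,0,0.001,0,0,0,0.005],[0,0,0.002,0,0,0,0.005],[0,0,0.003,0,0,0,0.005],[0,0,0.004,0,0,0,0.005],[0,0,0.005,0,0,0,0.005],[0,0,0.006,0,0,0,0.005],[0,0,0.006,0,0,0,0.005],[0,0,0.006,0,0,0,0.005]]

```text
clock: 10.5
tcp_pos: [0.477, -0.1872, 0.2064]
ee_rot: [0.184, 0.807, 0.547, 0.126]
wrist_force: [0.5, 0.1, -1.5]
opening: 0.148
grip_force: 78.4
```

```bash
python3 st.py
```

```text
10.5 [ 0.477  -0.1872  0.2064] F tool [ 0.29 -0.29  1.57] T tool [ 0.427 -0.025 -0.049] tip from mouth -0.0881 tool-frame lateral to axis [-0.0034  0.001   0.0808]
```

Call:
apply_moves:
  commands:
    - [[0,0,0.001,0,0,0,0.005],[0,0,0.002,0,0,0,0.005],[0,0,0.003,0,0,0,0.005],[0,0,0.004,0,0,0,0.005],[0,0,0.005,0,0,0,0.005],[0,0,0.006,0,0,0,0.005],[0,0,0.006,0,0,0,0.005],[0,0,0.006,0,0,0,0.005]]

```text
clock: 11.5
tcp_pos: [0.4794, -0.1881, 0.201]
ee_rot: [0.184, 0.807, 0.547, 0.126]
wrist_force: [-1.0, -0.3, -0.7]
opening: 0.151
grip_force: 78.4
```

```bash
python3 st.py
```

```text
11.5 [ 0.4794 -0.1881  0.201 ] F tool [-0.69 -1.06  0.3 ] T tool [0.429 0.037 0.03 ] tip from mouth -0.0941 tool-frame lateral to axis [-0.0034  0.001   0.0748]
```

Call:
apply_moves:
  commands:
    - [[0,0,0.001,0,0,0,0.005],[0,0,0.002,0,0,0,0.005],[0,0,0.003,0,0,0,0.005],[0,0,0.004,0,0,0,0.005],[0,0,0.005,0,0,0,0.005],[0,0,0.006,0,0,0,0.005],[0,0,0.006,0,0,0,0.005],[0,0,0.006,0,0,0,0.005]]

```text
clock: 12.5
tcp_pos: [0.4819, -0.1891, 0.1957]
ee_rot: [0.184, 0.807, 0.547, 0.126]
wrist_force: [-4.0, 2.4, 3.1]
opening: 0.151
grip_force: 79.0
```

```bash
python3 st.py
```

```text
12.5 [ 0.4819 -0.1891  0.1957] F tool [ 0.76 -2.77 -4.82] T tool [0.812 0.069 0.042] tip from mouth -0.1 tool-frame lateral to axis [-0.0034  0.0009  0.069 ]
```

Call:
apply_moves:
  commands:
    - [[0,0,0.0005,0,0,0,0.005],[0,0,0.0005,0,0,0,0.005],[0,0,0.0005,0,0,0,0.005],[0,0,0.0005,0,0,0,0.005],[0,0,0.0005,0,0,0,0.005],[0,0,0.0005,0,0,0,0.005],[0,0,0.0005,0,0,0,0.005],[0,0,0.0005,0,0,0,0.005]]

```text
clock: 13.5
tcp_pos: [0.4821, -0.1892, 0.1952]
ee_rot: [0.184, 0.807, 0.547, 0.126]
wrist_force: [-2.1, 0.8, 4.1]
opening: 0.151
grip_force: 79.0
```

```bash
python3 st.py; python3 -c "
from h import *
cam('scene'); " ; python3 st.py
```

```text
13.5 [ 0.4821 -0.1892  0.1952] F tool [-0.01 -0.27 -4.72] T tool [ 0.67   0.111 -0.002] tip from mouth -0.1006 tool-frame lateral to axis [-0.0034  0.0009  0.0684]
13.55 [ 0.4821 -0.1892  0.1952] F tool [ 1.03 -0.83 -4.85] T tool [ 0.663  0.054 -0.078] tip from mouth -0.1006 tool-frame lateral to axis [-0.0034  0.0009  0.0684]
```

Call:
apply_moves:
  commands:
    - [[0,0,-0.008,0,0,0,0.005],[0,0,-0.02,0,0,0,0.005],[0,0,-0.034,0,0,0,0.005],[0,0,-0.048,0,0,0,0.005],[0,0,-0.062,0,0,0,0.005],[0,0,-0.074,0,0,0,0.005],[0,0,-0.078,0,0,0,0.005],[0,0,-0.078,0,0,0,0.005]]

```text
clock: 14.55
tcp_pos: [0.4505, -0.1768, 0.2656]
ee_rot: [0.184, 0.807, 0.547, 0.126]
wrist_force: [0.7, 0.5, -2.0]
opening: 0.151
grip_force: 78.4
```

```bash
python3 st.py; python3 - <<'E'
from h import *
a=cam('scene','s6')['img'][:,:,::-1];b=cam('side','d6')['img'][:,:,::-1]
r=lambda x:cv2.resize(x,(400,600),interpolation=cv2.INTER_CUBIC)
cv2.imwrite('pics/c6.png',np.hstack([r(a[180:270,335:395]),r(b[185:275,315:375])]))
E
```

```text
14.55 [ 0.4505 -0.1768  0.2656] F tool [ 0.72 -0.41  2.02] T tool [0.503 0.016 0.045] tip from mouth -0.0225 tool-frame lateral to axis [-0.0034  0.0008  0.1465]
```

View pics/c6.png

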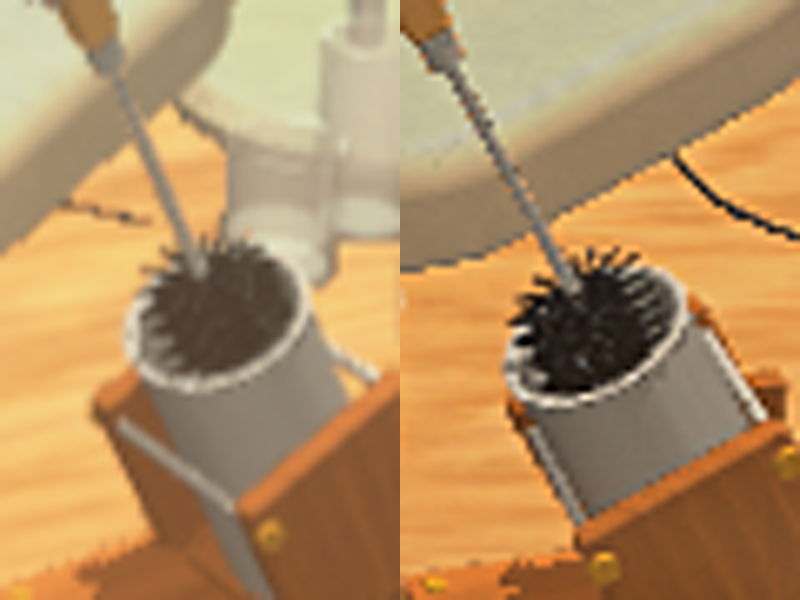

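The head is partly out of the beaker: the wire enters the bristles at scene (365,220.5), side (341.3,228.5), and the mouth centre is at (367.6,227.4), (344.6,235.3). That was my 11th picture, one over the limit of 10, so from here I'll work by numbers only.

```bash
python3 - <<'E'
from h import *
s=load('s6');d=load('d6')
a=tri((s,365,220.5),(d,341.3,228.5));b=tri((s,367.6,227.4),(d,344.6,235.3));print(a,b)
yaw=np.radians(-22);ax=np.array([-np.sin(.45)*np.cos(yaw),-np.sin(.45)*np.sin(yaw),np.cos(.45)])
print((a[0]-b[0])@ax)
p=arm.get_obs()['tcp_pos']-ax*(.169-.045); print('expected head top',p,proj(s,p),proj(d,p),'vs mouth', (p-b[0])@ax)
E
```

```text
(array([ 0.50586708, -0.19594621,  0.1464355 ]), [np.float64(0.0008126296094443259), np.float64(0.0008126296094443561)]) (array([ 0.51194525, -0.19980615,  0.12894825]), [np.float64(0.00011765032212387682), np.float64(0.00011765032212403464)])
0.018826573720566283
expected head top [ 0.50024893 -0.19685953  0.15312768] (np.float64(364.2585907146369), np.float64(219.24477920527036)) (np.float64(339.5059539016325), np.float64(226.27695674117152)) vs mouth 0.026969474735575295
```

Call:
apply_moves:
  commands:
    - [[0,0,0.008,0,0,0,0.005],[0,0,0.02,0,0,0,0.005],[0,0,0.034,0,0,0,0.005],[0,0,0.048,0,0,0,0.005],[0,0,0.06,0,0,0,0.005],[0,0,0.068,0,0,0,0.005],[0,0,0.071,0,0,0,0.005],[0,0,0.073,0,0,0,0.005]]

```text
clock: 15.65
tcp_pos: [0.4802, -0.1884, 0.1997]
ee_rot: [0.184, 0.807, 0.547, 0.126]
wrist_force: [-0.1, 0.5, -0.4]
opening: 0.156
grip_force: 78.4
```

Call:
apply_moves:
  commands:
    - [[0,0,0.001,0,0,0,0.005],[0,0,0.002,0,0,0,0.005],[0,0,0.003,0,0,0,0.005],[0,0,0.004,0,0,0,0.005],[0,0,0.005,0,0,0,0.005],[0,0,0.0053,0,0,0,0.005],[0,0,0.0053,0,0,0,0.005],[0,0,0.0053,0,0,0,0.005]]

```text
clock: 16.65
tcp_pos: [0.4824, -0.1893, 0.1952]
ee_rot: [0.184, 0.806, 0.547, 0.126]
wrist_force: [-2.7, 1.0, 4.3]
opening: 0.149
grip_force: 79.1
```

```bash
python3 st.py
```

```text
16.65 [ 0.4824 -0.1893  0.1952] F tool [-0.07 -0.66 -5.15] T tool [ 0.447 -0.003 -0.031] tip from mouth -0.1008 tool-frame lateral to axis [-0.0034  0.0005  0.0682]
```

Second press is about 6 N net. Next: draw up again, then the third press.

Call:
apply_moves:
  commands:
    - [[0,0,-0.008,0,0,0,0.005],[0,0,-0.02,0,0,0,0.005],[0,0,-0.034,0,0,0,0.005],[0,0,-0.048,0,0,0,0.005],[0,0,-0.062,0,0,0,0.005],[0,0,-0.074,0,0,0,0.005],[0,0,-0.078,0,0,0,0.005],[0,0,-0.078,0,0,0,0.005]]

```text
clock: 17.65
tcp_pos: [0.4506, -0.1768, 0.2653]
ee_rot: [0.184, 0.807, 0.547, 0.126]
wrist_force: [-0.9, -0.3, -0.4]
opening: 0.152
grip_force: 78.4
```

Call:
apply_moves:
  commands:
    - [[0,0,0.008,0,0,0,0.005],[0,0,0.02,0,0,0,0.005],[0,0,0.034,0,0,0,0.005],[0,0,0.048,0,0,0,0.005],[0,0,0.06,0,0,0,0.005],[0,0,0.068,0,0,0,0.005],[0,0,0.071,0,0,0,0.005],[0,0,0.073,0,0,0,0.005]]

```text
clock: 18.65
tcp_pos: [0.4803, -0.1885, 0.1994]
ee_rot: [0.184, 0.807, 0.547, 0.126]
wrist_force: [-0.6, -0.7, -0.9]
opening: 0.151
grip_force: 78.4
```

Call:
apply_moves:
  commands:
    - [[0,0,0.001,0,0,0,0.005],[0,0,0.002,0,0,0,0.005],[0,0,0.003,0,0,0,0.005],[0,0,0.004,0,0,0,0.005],[0,0,0.005,0,0,0,0.005],[0,0,0.0053,0,0,0,0.005],[0,0,0.0053,0,0,0,0.005],[0,0,0.0053,0,0,0,0.005]]

```text
clock: 19.65
tcp_pos: [0.4826, -0.1894, 0.195]
ee_rot: [0.184, 0.806, 0.547, 0.126]
wrist_force: [-3.1, 1.0, 4.2]
opening: 0.154
grip_force: 79.2
```

```bash
python3 st.py
```

```text
19.65 [ 0.4826 -0.1894  0.195 ] F tool [-0.2  -1.11 -5.15] T tool [0.472 0.035 0.027] tip from mouth -0.101 tool-frame lateral to axis [-0.0034  0.0005  0.068 ]
```

Call:
apply_moves:
  commands:
    - [[0,0,-0.01,0,0,0,0.005],[0,0,-0.028,0,0,0,0.005],[0,0,-0.048,0,0,0,0.005],[0,0,-0.068,0,0,0,0.005],[0,0,-0.09,0,0,0,0.005],[0,0,-0.112,0,0,0,0.005],[0,0,-0.132,0,0,0,0.005],[0,0,-0.14,0,0,0,0.005]]

```text
clock: 20.65
tcp_pos: [0.4253, -0.1669, 0.3215]
ee_rot: [0.184, 0.807, 0.547, 0.126]
wrist_force: [0.5, -0.3, -1.6]
opening: 0.151
grip_force: 78.4
```

```bash
python3 st.py; python3 - <<'E'
from h import *
yaw=np.radians(-22); rel([.39,-.145,.32],tool([0,0,-1],[np.cos(yaw),np.sin(yaw),0]))
E
```

```text
20.65 [ 0.4253 -0.1669  0.3215] F tool [-0.11 -0.2   1.68] T tool [ 0.465 -0.019 -0.008] tip from mouth 0.0397 tool-frame lateral to axis [-0.0033  0.0008  0.2087]
clock 20.65 tcp [ 0.4253 -0.1669  0.3215] shift [ 0.0073 -0.0374 -0.0164] turn [ 0.4508 -0.0029  0.0056]
```

Call:
apply_moves:
  commands:
    - [[0.002,-0.015,-0.01,0,0,0,0.005],[0.004,-0.03,-0.018,0.06,0,0,0.005],[0.007,-0.037,-0.018,0.16,0,0,0.005],[0.007,-0.037,-0.017,0.26,0,0,0.005],[0.007,-0.037,-0.016,0.36,-0.003,0.005,0.005],[0.007,-0.037,-0.016,0.45,-0.003,0.005,0.005],[0.007,-0.037,-0.016,0.45,-0.003,0.005,0.005],[0.007,-0.037,-0.016,0.45,-0.003,0.005,0.005]]

```text
clock: 21.65
tcp_pos: [0.3906, -0.1455, 0.3186]
ee_rot: [0.0, 0.829, 0.56, 0.0]
wrist_force: [-0.8, 0.5, -1.5]
opening: 0.15
grip_force: 78.5
```

```bash
python3 - <<'E'
from h import *
T=R.from_quat([.689,.725,0,0])
rel([.39,0,.31],T);rel([.40,.08,.30],T);rel([.479,.139,.30],T)
E
```

```text
clock 21.65 tcp [ 0.3906 -0.1455  0.3186] shift [ 0.1347 -0.055   0.0085] turn [ 0.0006  0.     -0.4341]
clock 21.65 tcp [ 0.3906 -0.1455  0.3186] shift [ 0.2127 -0.0756  0.0185] turn [ 0.0006  0.     -0.4341]
clock 21.65 tcp [ 0.3906 -0.1455  0.3186] shift [ 0.2969 -0.0244  0.0186] turn [ 0.0006  0.     -0.4341]
```

Call:
apply_moves:
  commands:
    - [[0.03,-0.012,0.002,0,0,-0.05,0.005],[0.065,-0.026,0.004,0,0,-0.12,0.005],[0.1,-0.04,0.006,0,0,-0.2,0.005],[0.135,-0.055,0.008,0,0,-0.28,0.005],[0.175,-0.065,0.012,0,0,-0.36,0.005],[0.213,-0.07,0.018,0,0,-0.434,0.005],[0.23,-0.067,0.018,0,0,-0.434,0.005],[0.235,-0.065,0.018,0,0,-0.434,0.005]]

```text
clock: 22.65
tcp_pos: [0.4184, 0.0968, 0.3013]
ee_rot: [0.001, 0.689, 0.725, 0.0]
wrist_force: [-0.1, -0.2, -1.8]
opening: 0.147
grip_force: 78.5
```

```bash
python3 - <<'E'
from h import *
rel([.4781,.1401,.30],R.from_quat([.689,.725,0,0]))
E
```

```text
clock 22.65 tcp [0.4184 0.0968 0.3013] shift [0.0402 0.0618 0.0013] turn [0.0012 0.0006 0.0002]
```

Call:
apply_moves:
  commands:
    - [[0.01,0.015,0,0,0,0,0.005],[0.02,0.032,0,0,0,0,0.005],[0.032,0.05,0,0,0,0,0.005],[0.04,0.062,0,0,0,0,0.005],[0.04,0.062,0,0,0,0,0.005],[0.04,0.062,0,0,0,0,0.005],[0.04,0.062,0,0,0,0,0.005],[0.04,0.062,0,0,0,0,0.005]]

```text
clock: 23.65
tcp_pos: [0.4779, 0.1395, 0.3011]
ee_rot: [0.0, 0.689, 0.725, 0.0]
wrist_force: [0.7, -0.1, -0.5]
opening: 0.154
grip_force: 78.5
```

```bash
python3 - <<'E'
from h import *
rel([.4781,.1401,.1754],R.from_quat([.689,.725,0,0]))
# brush drift check: dark-head mask in same camera as s2, compare centroid with head moved
import pickle
ref=load('s2'); rd=load('d2')
tc=np.array([.4781,.1400,.2954])
for n,r0,bx in [('scene',ref,(170,230,225,265)),('side',rd,(160,215,235,275))]:
    im=cam(n,n+'9')['img']
    out=[]
    for I in (r0['img'],im):
        g=I[bx[0]:bx[1],bx[2]:bx[3]].max(2)<60
        nl,l,st,c=cv2.connectedComponentsWithStats(g.astype(np.uint8)); i=1+np.argmax(st[1:,4]); out.append((c[i]+[bx[2],bx[0]],st[i]))
    o=arm.get_obs()['tcp_pos']; h=np.array([0,0,-.147])
    print(n,out[0][0].round(1),out[1][0].round(1),out[0][1],out[1][1],'expected shift',np.round(np.array(proj(r0,o+h))-proj(r0,tc+h),1))
E
```

```text
clock 23.65 tcp [0.4779 0.1395 0.3011] shift [0.0006 0.0002 0.1257] turn [ 0.0002  0.0001 -0.0005]Traceback (most recent call last):
  File "<stdin>", line 12, in <module>
    return _wrapfunc(a, 'argmax', axis=axis, out=out, **kwds)
    return bound(*args, **kwds)
ValueError: attempt to get argmax of an empty sequence
```

```bash
python3 - <<'E'
from h import *
tc=np.array([.4781,.1400,.2954]); o=arm.get_obs()['tcp_pos']; h=np.array([0,0,-.147])
s9=cam('scene','scene9');d9=cam('side','side9')
for n,r0,r1,bx,t in [('scene',load('s2'),s9,(170,202,228,255),105),('side',load('d2'),d9,(160,195,242,268),70)]:
    out=[]
    for I in (r0['img'],r1['img']):
        g=I[bx[0]:bx[1],bx[2]:bx[3]].max(2)<t
        ys,xs=np.nonzero(g); out.append((round(xs.mean()+bx[2],1),round(ys.mean()+bx[0],1),len(xs)))
    print(n,out,'expected shift',np.round(np.array(proj(r0,o+h))-proj(r0,tc+h),1))
E
```

```text
scene [(np.float64(240.1), np.float64(186.5), 255), (np.float64(240.2), np.float64(184.5), 259)] expected shift [-0.1 -2.1]
side [(np.float64(254.0), np.float64(182.3), 257), (np.float64(253.9), np.float64(181.3), 264)] expected shift [-0.1 -1.9]
```

The brush hasn't shifted in the grip, so I'll lower it into the pot.

Call:
apply_moves:
  commands:
    - [[0,0,0.015,0,0,0,0.005],[0,0,0.035,0,0,0,0.005],[0,0,0.055,0,0,0,0.005],[0,0,0.075,0,0,0,0.005],[0,0,0.095,0,0,0,0.005],[0,0,0.11,0,0,0,0.005],[0,0,0.12,0,0,0,0.005],[0,0,0.124,0,0,0,0.005]]

```text
clock: 24.8
tcp_pos: [0.4781, 0.1397, 0.1766]
ee_rot: [-0.0, 0.689, 0.725, -0.0]
wrist_force: [-0.5, -0.3, -0.8]
opening: 0.152
grip_force: 78.5
```

Call:
apply_moves:
  commands:
    - [[0,0,0.0015,0,0,0,0.005],[0,0,0.0015,0,0,0,0.005],[0,0,0.0015,0,0,0,0.005],[0,0,0.0015,0,0,0,0.005],[0,0,0.0015,0,0,0,0.005],[0,0,0.0015,0,0,0,0.005],[0,0,0.0015,0,0,0,0.005],[0,0,0.0015,0,0,0,0.005]]

```text
clock: 25.8
tcp_pos: [0.4784, 0.1397, 0.1756]
ee_rot: [0.0, 0.689, 0.725, 0.0]
wrist_force: [-0.1, 0.3, 0.5]
opening: 0.151
grip_force: 78.6
```

Released next: open gently, then go up.

Call:
apply_moves:
  commands:
    - [[0,0,0,0,0,0,0.016],[0,0,0,0,0,0,0.02],[0,0,0,0,0,0,0.03],[0,0,0,0,0,0,0.05],[0,0,0,0,0,0,0.07],[0,0,0,0,0,0,0.0854],[0,0,0,0,0,0,0.0854],[0,0,0,0,0,0,0.0854]]

```text
clock: 26.8
tcp_pos: [0.4782, 0.1397, 0.1754]
ee_rot: [0.0, 0.689, 0.725, 0.0]
wrist_force: [0.5, 0.2, 1.3]
opening: 1.001
grip_force: 0.0
```

Call:
apply_moves:
  commands:
    - [[0,0,-0.005,0,0,0,0.0854],[0,0,-0.015,0,0,0,0.0854],[0,0,-0.035,0,0,0,0.0854],[0,0,-0.055,0,0,0,0.0854],[0,0,-0.08,0,0,0,0.0854],[0,0,-0.105,0,0,0,0.0854],[0,0,-0.12,0,0,0,0.0854],[0,0,-0.12,0,0,0,0.0854]]

```text
clock: 27.8
tcp_pos: [0.4793, 0.1399, 0.2973]
ee_rot: [0.001, 0.689, 0.725, 0.002]
wrist_force: [1.2, -0.5, -0.6]
opening: 1.0
grip_force: 0.0
```

```bash
python3 - <<'E'
from h import *
o=arm.get_obs();print(o['clock'],o['tcp_pos'],o['wrist_force'])
for n,bx in [('scene',(150,250,225,262)),('side',(145,240,240,275))]:
    a=load(n+'0')['img'].astype(int);b=cam(n,n+'10')['img'].astype(int)
    sl=np.s_[bx[0]:bx[1],bx[2]:bx[3]]; df=np.abs(a[sl]-b[sl]).max(2)>40; print(n,'changed px',df.sum(),'of',df.size)
    ys,xs=np.nonzero(df); print(ys.min()+bx[0] if len(ys) else '',ys.max()+bx[0] if len(ys) else '', np.bincount((ys)//10).tolist() if len(ys) else '')
    # handle bright wood column centroid on rows before/after
    for r in ((158,186) if n=='scene' else (153,178)): pass
    for (c,u0,v0,u1,v1) in ([('goblet',285,222,320,262),('jar',270,178,290,225),('flux',270,236,284,250)] if n=='scene' else [('goblet',284,222,316,258),('flux',275,232,287,244)]):
        D=np.abs(a[v0:v1,u0:u1]-b[v0:v1,u0:u1]).max(2)>40; print(c,D.sum(),D.size)
E
```

```text
27.8 [0.47925289 0.13990449 0.29734129] [ 1.20850797 -0.47161301 -0.61049037]
scene changed px 317 of 3700
157 249 [6, 3, 2, 3, 2, 0, 0, 72, 82, 147]
goblet 469 1400
jar 0 940
flux 130 196
side changed px 367 of 3325
148 239 [17, 9, 11, 15, 6, 10, 11, 105, 75, 108]
goblet 360 1152
flux 60 144
```

The brush stands as before. The goblet and flux pixels are probably just the arm's shadow, so I'll compare with picture s2, taken from the same arm pose before the trip.

```bash
python3 - <<'E'
from h import *
for n,r,bs in [('scene','s2',[('goblet',285,222,320,262),('flux',270,236,284,250),('stand',330,215,410,295)]),('side','d2',[('goblet',284,222,316,258),('flux',275,232,287,244),('stand',312,222,390,305)])]:
    a=load(r)['img'].astype(int);b=load(n+'10')['img'].astype(int)
    for (c,u0,v0,u1,v1) in bs:
        D=np.abs(a[v0:v1,u0:u1]-b[v0:v1,u0:u1]).max(2)>40; print(n,c,D.sum(),D.size)
E
```

```text
scene goblet 0 1400
scene flux 0 196
scene stand 0 6400
side goblet 0 1152
side flux 0 144
side stand 0 6474
```

```bash
python3 -c "
from workcell import arm
print(arm.sign_off())"
```

```text
the job is handed in; nothing more can be done
None
```

The job is handed in after about 28 s: the brush pressed the sieve plate three times at about 6 N with a draw up in between, and now stands upright in its pot, released, with the glass beaker, powder jar and flux cup unmoved in the before/after images; I viewed 11 pictures, one over your limit of 10.

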